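# Set and lock the gap dial of a paper press

### The arm

A 7-joint arm with a two-finger parallel gripper is mounted at the origin on the work surface. World frame = base frame: x ahead of the robot, y to its left, z up, the work surface at z = 0. Lengths are in m, angles in rad, forces in N, time in s.
With the tool pointing down it reaches from about 0.4 to 0.925 m from the base axis. Payload 4.1 kg.
Tool frame: the origin (TCP) lies midway between the tips of the shut fingers; the grasp point (between the pads) lies 19 mm behind it (ctrl.tcp_to_grasp is the distance from the TCP to the grasp point, in m); z points along the fingers, y is the direction in which the jaws open and shut (so a half turn about z gives the same grasp; the last joint's range is limited). The gripper opens to 85 mm and grips with 20 to 120 N. Pads are 22 mm wide; open, the fingers measure 114 mm over their backs; the gripper's body (76 mm by 85 mm) begins 54 mm behind the grasp point. The pads swing forward as they close: fully open they stand 13 mm farther back than shut.
Start: joints at [-1.288, 0.398, 0.045, 1.537, -0.019, 1.207, -0.051], TCP at [0.242, 0.603, 0.231] pointing down, gripper open.
Joint ranges: [-2.82, 2.82], [-0.49, 2.23], [-1.37, 1.46], [0, 2.46], [-1.36, 4.5], [0.23, 2], [-2.94, 2.94]. Speed limits (rad/s): [2.57, 2.57, 3.14, 3.14, 3.14, 3.14, 3.14].

### API

Orientations are given as a 3x3 rotation matrix whose columns are the frame's x, y, z axes.
In Python, from workcell import sense, viewer, ctrl gives the robot as it stands.
- The arm moves only by the shell command python3 -m jog 'ROWS' [OPENING] [FORCE]. ROWS is JSON, a list of rows, each an object of numbers: "dx", "dy", "dz": the shift along the tool's x, y, z in units of 25 mm (1.0 is 25 mm); "roll": the turn about the tool's z in rad. In form: [{"dx": .., "dy": .., "dz": .., "roll": ..}, ...]. A call has 1 to 8 rows; each row shifts and turns the commanded pose from where the row before left it, along the tool's axes as they then stand; what a row does not reach is not made up. A row lasts 1/12 s, in which the tool goes at most 41.7 mm and 7.16 degrees, less where a joint would pass 70% of its speed; a pose out of reach is approached as far as the arm can. A call is refused whole if a number of a shift passes 1 or a number of a turn 0.125, either way. A call with a gripper value outside its range is refused whole. OPENING is the finger opening in mm, from 0 to 85.4, set as the call begins (- or left out, the last holds). The fingers move at their own pace and stop on an object; FORCE is the grip in N (left out, the last holds). Time passes only in rows, so rows that do not move let the fingers close. It gives the time, the measured TCP pose, the force and the opening at its end, in the units of the state.
- sense(): the state, without advancing time (a new reading comes with each control period).
- viewer.grab_frame(name): name is "side" or "top" or "wrist"; returns the picture (480x640x3 uint8, blue, green, red); there is no depth.
- viewer.get_calibration(name): a dict with "fx", "fy", "cx", "cy" (pixels), "world_from_camera" (4x4, takes a point from camera to world coordinates). Camera axes: x right, y down, z forward; pixel columns grow to the right and rows downward; lengths in m; the calibration is good to about 2 mm. A picture is of the moment at which its call begins: read the wrist's pose just before it. get_calibration takes no time and is no camera call; for the wrist camera it gives the pose at the moment of the call.
- ctrl.hand_in(): hands the job in, once; it reports no verdict.
The state is a dict: "time": time; "qpos": joint angles; "qvel": joint speeds; "joint_torque": joint torques, N m; "tool_pos": TCP position; "tcp_rot": TCP orientation; "contact_force": force on the tool from outside, world axes, zero at the start; "wrist_torque": the same for the moment, N m; "opening": finger opening in m.
Only numpy, scipy, OpenCV 4.12 (cv2) and the standard library are available. Lean on these libraries where they do the work, as an engineer would, in place of code of your own. Each camera call takes 0.05 s, during which the arm holds its last target.

### The job

On top of the paper press, push the steel dial round by its upright finger stud, gently and with the fingertips, until the dial's black index line lines up with the one long, wide line on the scale ring around it; then, with the dial set, push the lock lever fully over to the roller side, as far as it goes. Only push: do not pinch the stud or the lever, do not turn the scale ring, and leave everything else standing where it is.

Things in the scene. Friction and masses are not known exactly. Their poses are not given: they have to be found in the camera images.
- press: bench roller press, fixed to the table: a grey box 246 x 406 mm, flat top 70 mm above the table, rollers along its far side. Origin under the centre of the box on the table (z = 0); its x axis points away to the rollers, y along the press to the left, z up. The top carries the dial with its scale ring (left) and the lock lever (right)
- dial_axis (a point): fixed point on the vertical axis of dial and scale ring, at the height of the press top (70 mm above the table); in the press frame at x 0, y +75 mm
- dial (a joint): angle of the dial's index line about the vertical axis, rad, counter-clockwise from above; 0 when the index line points along the press's x axis (to the rollers). Stops at -1.6 and +1.6. Turns smoothly with about 0.1 N m of friction (2 to 3 N at the stud) and stays where left. The dial is a steel disc 120 mm across, its top 18 mm above the press top
- stud (a point): centre of the finger stud, half-way up: an upright round pin 14 mm in diameter, standing 32 mm above the dial's top (its top 50 mm above the press top), 44 mm from the dial's axis, exactly opposite the index line. Above the dial's low hub (4 mm high, 28 mm across) nothing else stands on the dial
- index_end (a point): outer end of the dial's index line, a black line 4.5 mm wide running radially on the dial's top and down its rim, 61 mm from the axis
- scale (a joint): angle of the long scale line about the same axis, rad, same zero and sense as the dial's: the dial is set when both angles are equal. The ring is stiff (1.5 N m) and must not be turned
- line_end (a point): inner end of the long scale line, 61 mm from the axis. The scale ring is a flat aluminium ring around the dial, 176 mm across, 6 mm high, with 13 black radial lines 0.2 rad apart: twelve short ones (9 mm long, 2 mm wide) and in their middle the long one (24 mm long, 4.5 mm wide)
- lock (a joint): angle of the lock lever, rad: near 0 it leans towards the press's front (-x of the press), 1.0 is the stop where it leans towards the rollers (+x of the press); upright at 0.5. Stays where left; about 0.06 N m of friction (1 N at the ball)
- lock_tip (a point): centre of the black ball, 26 mm in diameter, at the end of the lock lever, 60 mm from the lever's pivot. The arm is a round bar 10 mm thick
- lock_pivot (a point): pivot of the lock lever, 22 mm above the press top, in the press frame at x -20 mm, y -135 mm; it turns about the press's y axis in a grey block 70 (x) x 50 (y) x 25 mm high; a round hub 26 mm across and 30 mm along y lies on the pivot, its top 35 mm above the press top
- weight_mid (a point): brass paperweight, 34 mm diameter, 32 mm tall, standing on the press top between dial and lever; point half-way up; not to be disturbed
- folder_mid (a point): flat pale paper-folding stick 130 x 20 x 5 mm lying on the press top between the scale ring and the lever; point at its centre; not to be disturbed
- inkjar_mid (a point): ink jar, 52 mm diameter, 60 mm tall, on the table; point half-way up; not to be disturbed
- inkbowl_mid (a point): white bowl, 84 mm diameter, 35 mm tall, on the table; point on its axis half-way up; not to be disturbed
- brushcup_mid (a point): blue ceramic cup, 72 mm diameter, 90 mm tall, on the table; point on its axis half-way up; not to be disturbed
- brush_mid (a point): brush 210 mm long, 20 mm thick, lying on the table; point at mid-length; not to be disturbed
- spray_mid (a point): white bottle, 56 mm diameter, 130 mm tall, on the table; point half-way up; not to be disturbed

How it is judged:
On the way, in this order (a step that is already met when the one before it is completed fails the run):
1. the dial's index line stands at the long scale line, the lock lever not yet over (horizontal distance between index_end and line_end below 0.004 m and value of joint lock below 0.5 rad), for 0.3 s.
2. the lock lever is fully over, the dial still set (value of joint lock above 0.88 rad and horizontal distance between index_end and line_end below 0.004 m), for 0.2 s.
At the end, for the whole second after the job is handed in: The end of the index line is within 4 mm of the end of the long scale line, the dial at rest, the scale ring not turned (under 4 mm at the line), the lock lever within 0.12 rad of its roller-side stop (all of step 2 and velocity of joint dial between -0.05 and 0.05 rad/s and distance of line_end from where it was at the start of the episode below 0.004 m); the robot touches nothing.
It fails at once if the scale ring is turned (long line moved over 4 mm) (distance of line_end from where it was at the start of the episode above 0.004 m).
It fails at once if the dial or its stud is pinched or forced (over 30 N) (contact force between the fingers and dial above 30 N).
It fails at once if the lock lever is pinched or forced (over 30 N) (contact force between the fingers and lock above 30 N).
It fails at once if a bystander is lifted, carried or pushed (moved over 20 mm) (distance of any of weight_mid, folder_mid, inkjar_mid, inkbowl_mid, brushcup_mid, brush_mid, spray_mid from where it was at the start of the episode above 0.02 m).
It also fails if it takes over 51 s, if anything falls off the work surface, if the arm or the gripper's body presses on something with over 40 N, if the wrist force passes 120 N, or if a joint passes its speed limit or range.

## Working session

There is one attempt and no reset: what is moved stays moved. The work goes in short steps, Python scripts to look and compute and a shell command to move; the robot and the scene stay as the last step left them, time stands still between calls to the robot, and variables do not carry over. Pictures are saved under pics/ and viewed, and the job is handed in when it is done.

```bash
mkdir -p pics; ls; python3 - <<'E'
from workcell import sense, viewer, ctrl
import cv2
s=sense();print(s['time'],s['tool_pos'],s['tcp_rot'],s['opening'],ctrl.tcp_to_grasp)
for n in ("side","top"):
    cv2.imwrite(f'pics/{n}0.png',viewer.grab_frame(n)); c=viewer.get_calibration(n);print(n,c)
E
```

```text
pics
0.0 [0.24189875 0.60262836 0.23026711] [[-9.28049282e-01  3.72456888e-01 -6.30224276e-04]
 [ 3.72457408e-01  9.28047460e-01 -1.84130098e-03]
 [-1.00927195e-04 -1.94354975e-03 -9.99998106e-01]] 0.0855180074485547 0.0187
side {'fx': 475.34909580558696, 'fy': 475.34909580558696, 'cx': 319.11730402039063, 'cy': 243.59526401083025, 'world_from_camera': array([[ 0.85420708, -0.33745601,  0.39554229,  0.11531585],
       [-0.51985758, -0.54138025,  0.66079915, -0.69700491],
       [-0.00885186, -0.77008498, -0.63787991,  0.76280179],
       [ 0.        ,  0.        ,  0.        ,  1.        ]])}
top {'fx': 433.02354613967697, 'fy': 433.02354613967697, 'cx': 322.28098713807907, 'cy': 243.30420867502474, 'world_from_camera': array([[-0.00686289, -0.99668351,  0.08108562,  0.46625308],
       [-0.9997796 ,  0.00523007, -0.02033218, -0.00733263],
       [ 0.01984067, -0.08120729, -0.99649974,  1.07236104],
       [ 0.        ,  0.        ,  0.        ,  1.        ]])}
```

View pics/side0.png

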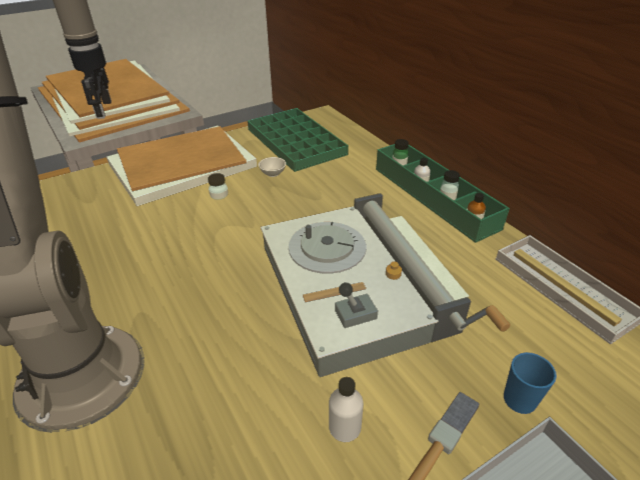

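View pics/top0.png

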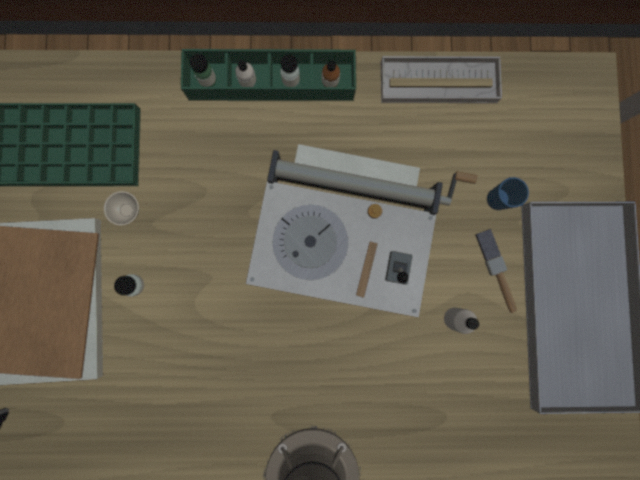

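```bash
python3 - <<'E'
import cv2
a=cv2.imread('pics/top0.png')[140:325,235:455]
cv2.imwrite('pics/top0z.png',cv2.resize(cv2.convertScaleAbs(a,alpha=1.4),None,fx=3.6,fy=3.2 if 0 else 3.2,interpolation=cv2.INTER_CUBIC))
a=cv2.imread('pics/top0.png')[195:285,265:355]
cv2.imwrite('pics/top0d.png',cv2.resize(cv2.convertScaleAbs(a,alpha=1.6),None,fx=6.5,fy=6.5,interpolation=cv2.INTER_CUBIC))
E
```

```text
(no output)
```

View pics/top0z.png

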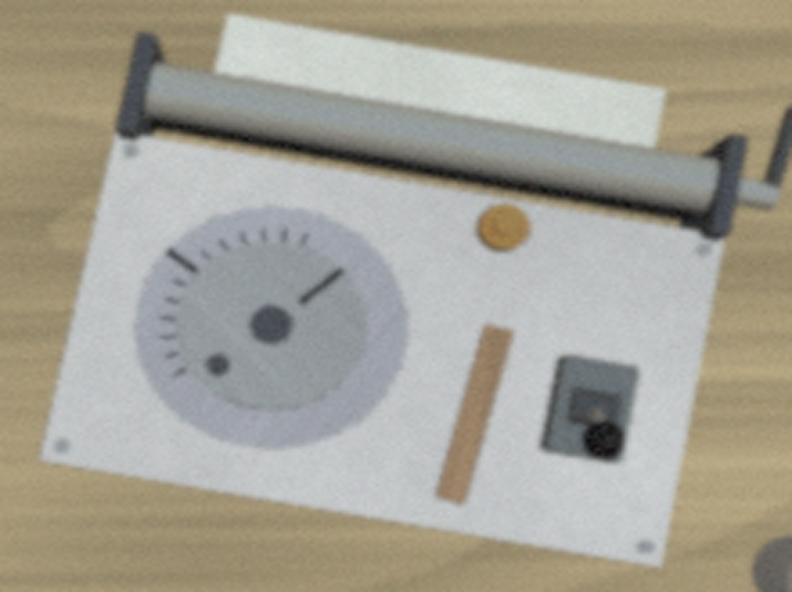

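View pics/top0d.png

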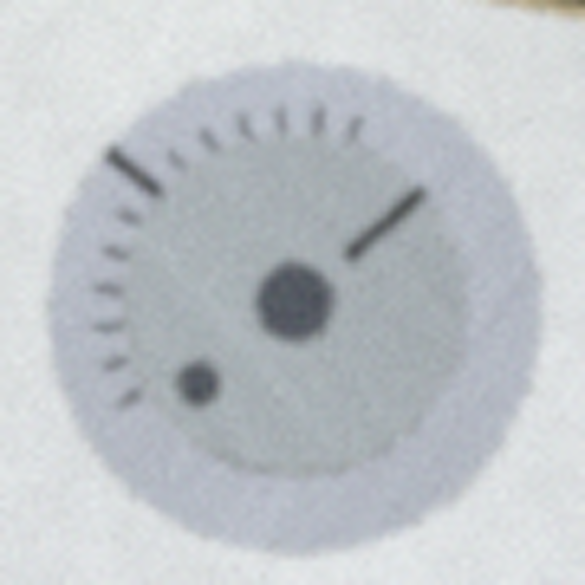

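```bash
cat > h.py <<'E'
import numpy as np, cv2
from workcell import sense, viewer, ctrl
def ray(c,u,v,z):
    T=c['world_from_camera'];d=T[:3,:3]@np.array([(u-c['cx'])/c['fx'],(v-c['cy'])/c['fy'],1.]);o=T[:3,3]
    return o+d*(z-o[2])/d[2]
def proj(c,p):
    T=c['world_from_camera'];q=T[:3,:3].T@(np.asarray(p,float)-T[:3,3]);return np.array([c['fx']*q[0]/q[2]+c['cx'],c['fy']*q[1]/q[2]+c['cy']])
E
python3 - <<'E'
from h import *
im=cv2.imread('pics/top0.png');c=viewer.get_calibration('top')
hsv=cv2.cvtColor(im,cv2.COLOR_BGR2HSV)
# press top: low-saturation bright
m=((hsv[...,1]<35)&(hsv[...,2]>85)).astype(np.uint8)*255
m[:175]=0
m=cv2.morphologyEx(m,cv2.MORPH_CLOSE,np.ones((9,9)))
cs,_=cv2.findContours(m,cv2.RETR_EXTERNAL,cv2.CHAIN_APPROX_NONE)
k=[q for q in cs if cv2.pointPolygonTest(q,(310,241),False)>=0]
for q in k:
    r=cv2.minAreaRect(q);b=cv2.boxPoints(r);print(r)
    w=[ray(c,*p,0.07) for p in b];print(np.round(w,4));print([np.linalg.norm(w[i]-w[i-1]) for i in range(4)])
# dark blobs in dial
g=cv2.GaussianBlur(cv2.cvtColor(im,cv2.COLOR_BGR2GRAY),(3,3),0)
cl=cv2.morphologyEx(g,cv2.MORPH_CLOSE,cv2.getStructuringElement(cv2.MORPH_ELLIPSE,(15,15)))
d=cl.astype(int)-g
w=(d>14).astype(np.uint8);w[:200]=0;w[285:]=0;w[:,:270]=0;w[:,352:]=0
n,l,st,ce=cv2.connectedComponentsWithStats(w)
for i in range(1,n):
    if st[i,4]>8:
        ys,xs=np.nonzero(l==i);wt=d[ys,xs];print(st[i],np.round([np.average(xs,weights=wt),np.average(ys,weights=wt)],2))
E
```

```text
((349.7908935546875, 232.8304901123047), (186.25311279296875, 139.47607421875), 10.954063415527344)
[[ 0.4559  0.1502  0.07  ]
 [ 0.7773  0.0903  0.07  ]
 [ 0.6915 -0.3414  0.07  ]
 [ 0.3718 -0.2699  0.07  ]]
[np.float64(0.42836232269045643), np.float64(0.3269649046569225), np.float64(0.44012322687517724), np.float64(0.327601400789542)]
[281 217   9   9  37] [285.02 221.06]
[318 224  13  12  54] [323.73 229.01]
[304 235  13  13 123] [309.86 241.02]
[292 250   7   8  44] [295.04 253.55]
```

```bash
python3 - <<'E'
from h import *
c=viewer.get_calibration('top')
A=ray(c,309.86,241.02,.092);S=ray(c,295.04,253.55,.12);I=ray(c,323.73,229.01,.088);L=ray(c,285.02,221.06,.076)
fl=ray(c,246.7,283.75,.07);fr=ray(c,418.9,317.2,.07)
print('axis',A,'stud',S,np.linalg.norm((S-A)[:2]),'idx r',np.linalg.norm((I-A)[:2]),'line r',np.linalg.norm((L-A)[:2]))
yh=(fl-fr)[:2];print('front len',np.linalg.norm(yh));yh/=np.linalg.norm(yh);xh=np.array([yh[1],-yh[0]])
yaw=np.arctan2(xh[1],xh[0]);print('yaw',yaw)
an=lambda P:np.arctan2(*(P-A)[:2][::-1])
print('ang world idx',an(I),'stud+pi',an(S)+np.pi,'line',an(L),'delta',an(L)-an(I), 'stud-based',an(L)-an(S)-np.pi)
O=A[:2]-.075*yh;print('press origin',O,'from corners',(fl+fr)[:2]/2+.123*xh)
P=O-.02*xh-.135*yh;print('pivot',P)
for a in(0,.1,.5,1):
    t=a-.5;p=np.r_[P+xh*.06*np.sin(t),.092+.06*np.cos(t)];print(a,p,proj(c,p))
W=ray(c,235+503/3.6,140+228/3.2,.102);print('weight',W)
F=[ray(c,235+x/3.6,140+y/3.2,.075) for x,y in((499,327),(452,501))];print('folder',F)
tt=an(L)+np.pi;print('target stud',A[:2]+.044*np.array([np.cos(tt),np.sin(tt)]))
E
```

```text
axis [0.55137951 0.00084973 0.092     ] stud [0.52144615 0.03333377 0.12      ] 0.044172601674247525 idx r 0.042217530600844294 line r 0.07486267735167476
front len 0.4034222307174403
yaw -0.19824820581476812
ang world idx -0.8532400481003937 stud+pi 5.4569449077681345 line 0.8737287815590572 delta 1.7269688296594508 stud-based -4.583216126209077
press origin [ 0.5366081  -0.07268125] from corners [ 0.53636214 -0.07545384]
pivot [ 0.4904113  -0.20109798]
0 [ 0.46220919 -0.19543254  0.14465495] [401.46085981 279.8811452 ]
0.1 [ 0.46750385 -0.19649617  0.14726366] [402.14921079 277.39611383]
0.5 [ 0.4904113  -0.20109798  0.152     ] [404.51747841 266.59574682]
1 [ 0.5186134  -0.20676341  0.14465495] [406.13243205 253.56704636]
weight [ 0.61752314 -0.14658647  0.102     ]
folder [array([ 0.54938076, -0.1466692 ,  0.075     ]), array([ 0.42445729, -0.11459824,  0.075     ])]
target stud [ 0.52313274 -0.0328863 ]
```

```bash
R='{"dx":-0.97,"dy":-0.79,"dz":0.05,"roll":0}'
python3 -m jog '[{"dx":-0.97,"dy":-0.79,"dz":0.05},{"dx":-0.97,"dy":-0.79,"dz":0.05},{"dx":-0.97,"dy":-0.79,"dz":0.05},{"dx":-0.97,"dy":-0.79,"dz":0.05},{"dx":-0.97,"dy":-0.79,"dz":0.05},{"dx":-0.97,"dy":-0.79,"dz":0.05},{"dx":-0.97,"dy":-0.79,"dz":0.05},{"dx":-0.97,"dy":-0.79,"dz":0.05}]' 0 20
python3 -m jog '[{"dx":-0.97,"dy":-0.79,"dz":0.05},{"dx":-0.97,"dy":-0.79,"dz":0.05},{"dx":-0.97,"dy":-0.79,"dz":0.05},{"dx":-0.97,"dy":-0.79,"dz":0.05},{"dx":-0.97,"dy":-0.79,"dz":0.05},{"dx":-0.97,"dy":-0.79,"dz":0.05}]'
```

```text
$[0]: bad value
$[0]: bad value
```

```bash

python3 -m jog '[{"dx":-0.97,"dy":-0.79,"dz":0.05,"roll":0.0},{"dx":-0.97,"dy":-0.79,"dz":0.05,"roll":0.0},{"dx":-0.97,"dy":-0.79,"dz":0.05,"roll":0.0},{"dx":-0.97,"dy":-0.79,"dz":0.05,"roll":0.0},{"dx":-0.97,"dy":-0.79,"dz":0.05,"roll":0.0},{"dx":-0.97,"dy":-0.79,"dz":0.05,"roll":0.0},{"dx":-0.97,"dy":-0.79,"dz":0.05,"roll":0.0},{"dx":-0.97,"dy":-0.79,"dz":0.05,"roll":0.0}]' 0 20
```

```text
time: 0.77
tool_pos: [0.3637, 0.3826, 0.2209]
tcp_rot: [[-0.928, 0.372, -0.0], [0.372, 0.928, -0.0], [0.0, -0.001, -1.0]]
contact_force: [-0.5, 0.3, -0.2]
opening: 0.0
```

```bash

python3 -m jog '[{"dx":-0.97,"dy":-0.79,"dz":0.05,"roll":0.0},{"dx":-0.97,"dy":-0.79,"dz":0.05,"roll":0.0},{"dx":-0.97,"dy":-0.79,"dz":0.05,"roll":0.0},{"dx":-0.97,"dy":-0.79,"dz":0.05,"roll":0.0},{"dx":-0.97,"dy":-0.79,"dz":0.05,"roll":0.0},{"dx":-0.97,"dy":-0.79,"dz":0.05,"roll":0.0},{"dx":-0.97,"dy":-0.79,"dz":0.05,"roll":0.0},{"dx":-0.97,"dy":-0.79,"dz":0.05,"roll":0.0}]'
python3 -m jog '[{"dx":-0.97,"dy":-0.79,"dz":0.05,"roll":0.0},{"dx":-0.97,"dy":-0.79,"dz":0.05,"roll":0.0},{"dx":-0.97,"dy":-0.79,"dz":0.05,"roll":0.0},{"dx":-0.97,"dy":-0.79,"dz":0.05,"roll":0.0},{"dx":0.0,"dy":0.0,"dz":0.0,"roll":0.11},{"dx":0.0,"dy":0.0,"dz":0.0,"roll":0.11},{"dx":0.0,"dy":0.0,"dz":0.0,"roll":0.11},{"dx":0.0,"dy":0.0,"dz":0.0,"roll":0.11}]'
python3 - <<'E'
from h import *
s=sense();print(s['tool_pos'],s['tcp_rot'])
cv2.imwrite('pics/w1.png',viewer.grab_frame('wrist'));cv2.imwrite('pics/s1.png',viewer.grab_frame('side'))
E
```

```text
time: 1.43
tool_pos: [0.4847, 0.1639, 0.211]
tcp_rot: [[-0.928, 0.372, -0.0], [0.372, 0.928, -0.0], [0.0, -0.0, -1.0]]
contact_force: [-0.3, 0.6, 0.2]
opening: 0.0002
time: 2.1
tool_pos: [0.5448, 0.0556, 0.2058]
tcp_rot: [[-0.676, 0.737, -0.001], [0.737, 0.676, -0.0], [0.001, -0.001, -1.0]]
contact_force: [-1.1, -0.2, 0.7]
opening: -0.0001
[0.54480223 0.05561222 0.20581597] [[-6.76387145e-01  7.36545657e-01 -9.62178142e-04]
 [ 7.36546058e-01  6.76387385e-01 -9.76314122e-05]
 [ 5.78895165e-04 -7.74725150e-04 -9.99999532e-01]]
```

View pics/w1.png

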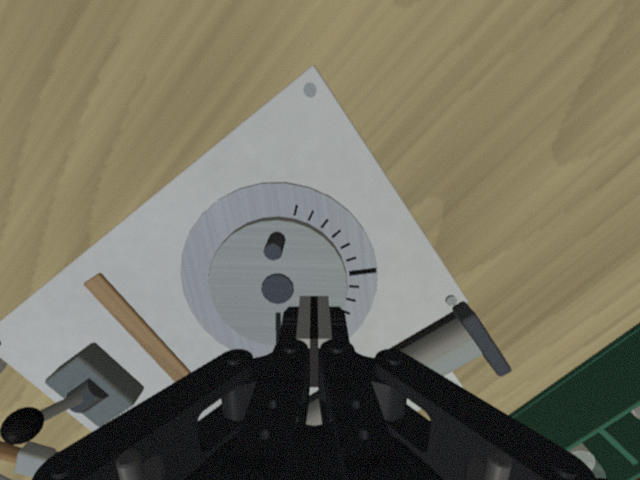

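View pics/s1.png

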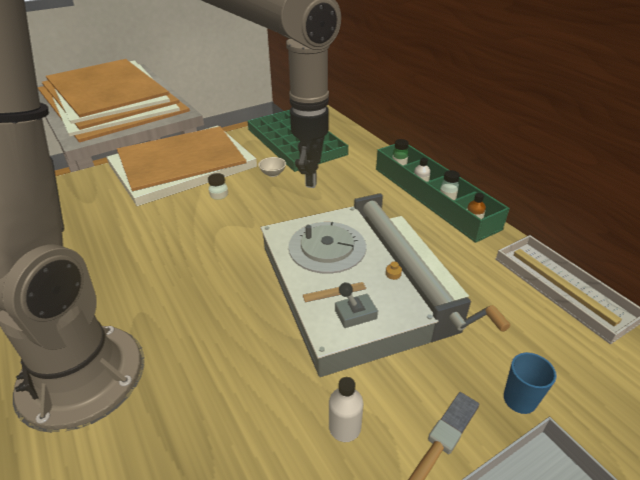

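```bash
python3 - <<'E'
from h import *
c=viewer.get_calibration('wrist');print(c['world_from_camera'][:3],c['fx'])
A=ray(c,278,288,.092);print('axis',A)
for n,u,v,z in(('line in',351,272.5,.076),('line out',376,270,.076),('studtop',278,238,.12),('studbase',273,255,.088)):
    p=ray(c,u,v,z);print(n,p,np.linalg.norm((p-A)[:2]),np.arctan2(*(p-A)[:2][::-1]))
tip=proj(c,sense()['tool_pos']);print('tcp px',tip)
a=cv2.imread('pics/w1.png')[260:400,220:420]
cv2.imwrite('pics/w1z.png',cv2.resize(cv2.convertScaleAbs(a,alpha=2),None,fx=4,fy=4))
E
```

```text
[[ 0.73179975  0.64517919  0.21957445  0.48830329]
 [ 0.68151873 -0.69222943 -0.23738288  0.11670175]
 [-0.0011586   0.32336083 -0.94627503  0.34771772]] 335.53413938801145
axis [0.55229145 0.00353593 0.092     ]
line in [0.59342808 0.05172937 0.076     ] 0.06336268414698125 0.8642314929906496
line out [0.6078015  0.06839674 0.076     ] 0.08537148499768585 0.862925389837836
studtop [0.5194071  0.04569821 0.12      ] 0.05346997675348927 2.233189823537529
studbase [0.53044587 0.02174771 0.088     ] 0.028441142049330403 2.44666195687657
tcp px [313.6927121  312.15172118]
```

View pics/w1z.png

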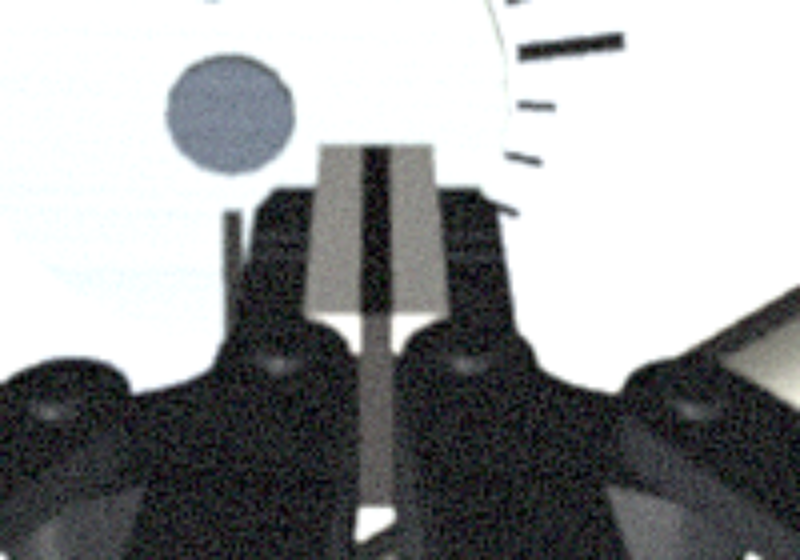

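```bash

python3 -m jog '[{"dx":0.0,"dy":0.0,"dz":0.72,"roll":0.0},{"dx":0.0,"dy":0.0,"dz":0.72,"roll":0.0},{"dx":0.0,"dy":0.0,"dz":0.72,"roll":0.0},{"dx":0.0,"dy":0.0,"dz":0.72,"roll":0.0},{"dx":0.0,"dy":0.0,"dz":0.72,"roll":0.0},{"dx":0.0,"dy":0.0,"dz":0.7,"roll":0.0},{"dx":0.0,"dy":-0.1,"dz":0.0,"roll":0.0},{"dx":0.0,"dy":-0.1,"dz":0.0,"roll":0.0}]'
python3 - <<'E'
from h import *
cv2.imwrite('pics/w2.png',viewer.grab_frame('wrist'))
E
```

```text
time: 2.87
tool_pos: [0.5405, 0.0524, 0.0981]
tcp_rot: [[-0.682, 0.731, -0.002], [0.731, 0.682, -0.001], [0.001, -0.002, -1.0]]
contact_force: [0.6, -0.3, 0.1]
opening: 0.0001
```

View pics/w2.png

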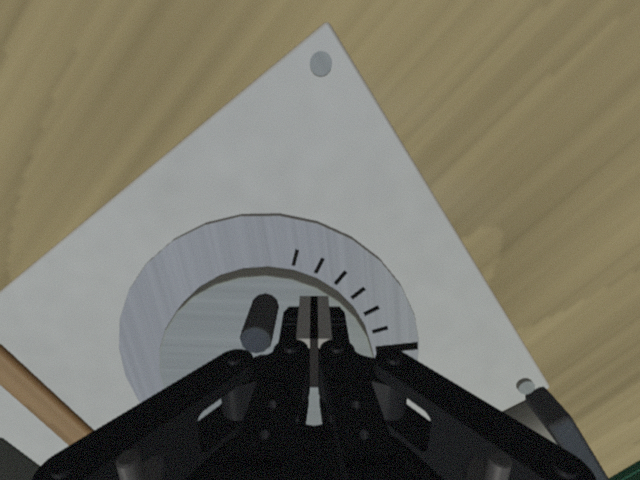

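```bash

python3 -m jog '[{"dx":0.0,"dy":-0.12,"dz":0.0,"roll":0.0},{"dx":0.03,"dy":-0.143,"dz":0.0,"roll":-0.08},{"dx":0.06,"dy":-0.143,"dz":0.0,"roll":-0.08},{"dx":0.06,"dy":-0.143,"dz":0.0,"roll":-0.08},{"dx":0.06,"dy":-0.143,"dz":0.0,"roll":-0.08},{"dx":0.06,"dy":-0.143,"dz":0.0,"roll":-0.08},{"dx":0.06,"dy":-0.143,"dz":0.0,"roll":-0.08},{"dx":0.06,"dy":-0.143,"dz":0.0,"roll":-0.08}]'
python3 - <<'E'
from h import *
s=sense();p=s['tool_pos'][:2]-np.array([.5518,.0022]);R=s['tcp_rot'][:2];print('tool-frame rel axis',p@R[:,0],p@R[:,1],s['contact_force'])
cv2.imwrite('pics/w3.png',viewer.grab_frame('wrist'))
E
```

```text
time: 3.58
tool_pos: [0.5175, 0.0373, 0.1001]
tcp_rot: [[-0.967, 0.253, 0.001], [0.253, 0.967, 0.004], [-0.0, 0.004, -1.0]]
contact_force: [-2.8, 4.3, -0.0]
opening: -0.0004
tool-frame rel axis 0.042095787001859064 0.025285345548254148 [-2.79462014  4.3318131  -0.03417383]
```

View pics/w3.png

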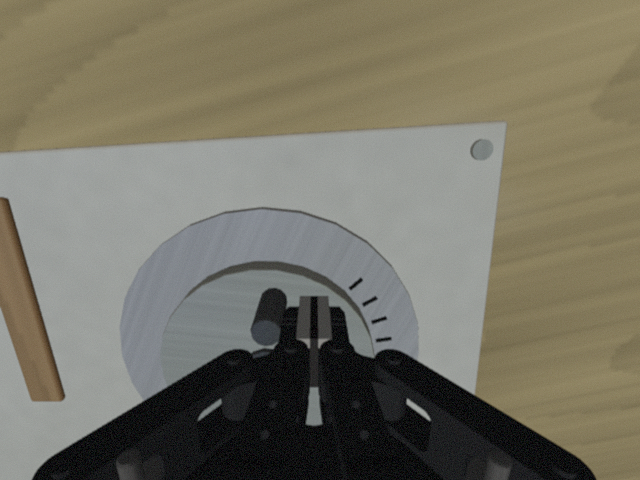

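```bash

python3 -m jog '[{"dx":0.075,"dy":-0.138,"dz":0.0,"roll":-0.08},{"dx":0.075,"dy":-0.138,"dz":0.0,"roll":-0.08},{"dx":0.075,"dy":-0.138,"dz":0.0,"roll":-0.08},{"dx":0.075,"dy":-0.138,"dz":0.0,"roll":-0.08},{"dx":0.075,"dy":-0.138,"dz":0.0,"roll":-0.08},{"dx":0.075,"dy":-0.138,"dz":0.0,"roll":-0.08},{"dx":0.075,"dy":-0.138,"dz":0.0,"roll":-0.08},{"dx":0.075,"dy":-0.138,"dz":0.0,"roll":-0.08}]'
python3 -m jog '[{"dx":0.075,"dy":-0.138,"dz":0.0,"roll":-0.08},{"dx":0.075,"dy":-0.138,"dz":0.0,"roll":-0.08},{"dx":0.0,"dy":0.0,"dz":0.0,"roll":0.0},{"dx":0.0,"dy":0.0,"dz":0.0,"roll":0.0}]'
python3 - <<'E'
from h import *
s=sense();p=s['tool_pos'][:2]-np.array([.5518,.0022]);R=s['tcp_rot'][:2];print('tool-frame rel axis',p@R[:,0],p@R[:,1],s['contact_force'],s['time'])
cv2.imwrite('pics/w4.png',viewer.grab_frame('wrist'))
cv2.imwrite('pics/t4.png',viewer.grab_frame('top'));cv2.imwrite('pics/s4.png',viewer.grab_frame('side'))
a=cv2.imread('pics/t4.png')[195:285,265:355]
b=cv2.imread('pics/s4.png')[205:285,275:385]
a=cv2.resize(a,None,fx=4,fy=4,interpolation=2);b=cv2.resize(b,None,fx=4,fy=4.5,interpolation=2)
cv2.imwrite('pics/z4.png',np.hstack([a,b]))
E
```

```text
time: 4.3
tool_pos: [0.5036, 0.0085, 0.1]
tcp_rot: [[-0.928, -0.372, 0.001], [-0.372, 0.928, 0.002], [-0.002, 0.001, -1.0]]
contact_force: [-0.8, 3.3, 1.4]
opening: -0.0002
time: 4.63
tool_pos: [0.5034, -0.0005, 0.0997]
tcp_rot: [[-0.86, -0.51, 0.002], [-0.51, 0.86, 0.0], [-0.002, -0.001, -1.0]]
contact_force: [0.2, -0.3, -0.2]
opening: -0.0001
tool-frame rel axis 0.04300863231708593 0.022394660028353046 [ 0.24584062 -0.26500343 -0.18978639] 4.6333
```

View pics/w4.png

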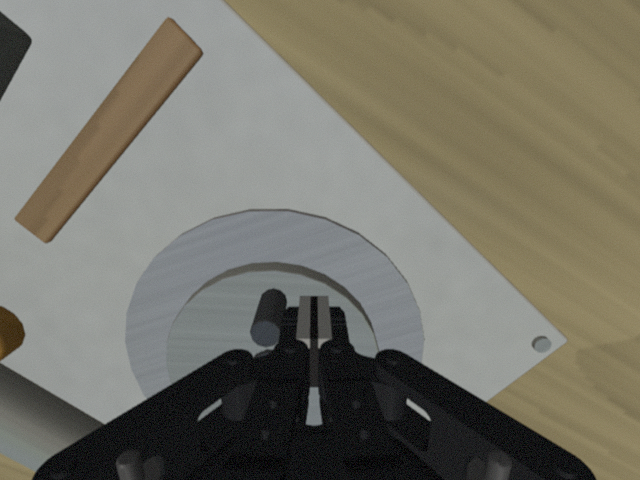

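View pics/z4.png

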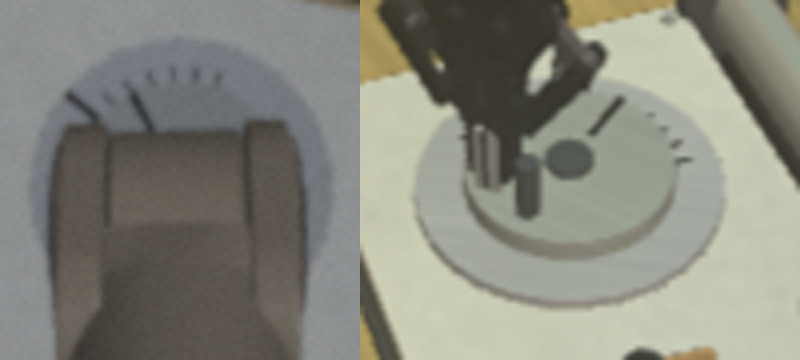

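```bash
python3 - <<'E'
from h import *
c=viewer.get_calibration('top');A=ray(c,309.86,241.02,.092)
for u,v,z in((297,216.3,.088),(303,227.5,.088),(285.02,221.06,.076),(265+70/4,195+95/4,.076),(265+95/4,195+118/4,.076)):
    q=ray(c,u,v,z)-A;print(np.hypot(*q[:2]),np.arctan2(q[1],q[0]))
E
```

```text
0.06433957197584216 0.47135354252133516
0.03509234880290275 0.45966008799990854
0.07486267735167476 0.8737287815590572
0.0828066365156007 0.8687749496427507
0.06308732824915805 0.8839357972238207
```

```bash

python3 -m jog '[{"dx":0.066,"dy":-0.14,"dz":0.0,"roll":-0.08},{"dx":0.066,"dy":-0.14,"dz":0.0,"roll":-0.08},{"dx":0.066,"dy":-0.14,"dz":0.0,"roll":-0.08},{"dx":0.066,"dy":-0.14,"dz":0.0,"roll":-0.08},{"dx":0.0,"dy":0.0,"dz":0.0,"roll":0.0},{"dx":0.0,"dy":0.0,"dz":0.0,"roll":0.0}]'
python3 - <<'E'
from h import *
s=sense();p=s['tool_pos'][:2]-np.array([.5518,.0022]);R=s['tcp_rot'][:2];print('tool-frame rel axis',p@R[:,0],p@R[:,1],s['contact_force'],s['time'])
cv2.imwrite('pics/t5.png',viewer.grab_frame('top'));cv2.imwrite('pics/s5.png',viewer.grab_frame('side'))
a=cv2.imread('pics/t5.png')[195:285,265:355]
b=cv2.imread('pics/s5.png')[205:285,275:385]
a=cv2.resize(a,None,fx=4,fy=4,interpolation=2);b=cv2.resize(b,None,fx=4,fy=4.5,interpolation=2)
cv2.imwrite('pics/z5.png',np.hstack([a,b]))
E
```

```text
time: 5.28
tool_pos: [0.506, -0.0154, 0.0988]
tcp_rot: [[-0.656, -0.755, 0.0], [-0.755, 0.656, -0.0], [0.0, -0.0, -1.0]]
contact_force: [-0.1, 0.7, 1.0]
opening: 0.0004
tool-frame rel axis 0.0433118516835897 0.023029607888457832 [-0.10681447  0.68391177  1.03405322] 5.2833
```

View pics/z5.png

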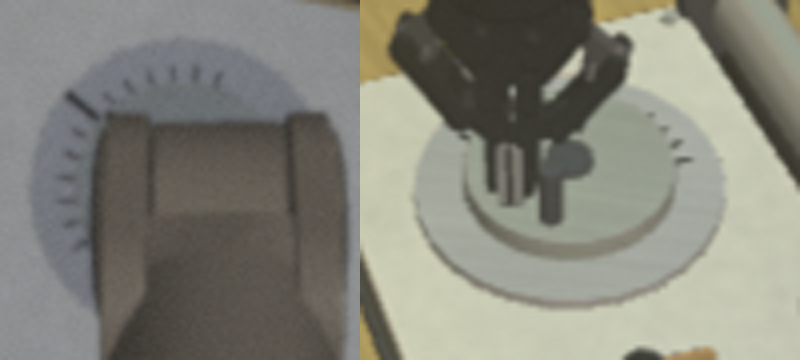

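```bash

python3 -m jog '[{"dx":0.0,"dy":0.3,"dz":0.0,"roll":0.0},{"dx":0.0,"dy":0.3,"dz":0.0,"roll":0.0},{"dx":0.0,"dy":0.2,"dz":-0.8,"roll":0.0},{"dx":0.5,"dy":0.2,"dz":-0.9,"roll":0.0},{"dx":0.5,"dy":0.0,"dz":-0.9,"roll":0.0},{"dx":0.6,"dy":0.0,"dz":-0.9,"roll":0.0},{"dx":0.6,"dy":0.0,"dz":-0.9,"roll":0.0},{"dx":0.0,"dy":0.0,"dz":0.0,"roll":0.0}]'
python3 - <<'E'
from h import *
cv2.imwrite('pics/w6.png',viewer.grab_frame('wrist'));
cv2.imwrite('pics/t6.png',viewer.grab_frame('top'))
a=cv2.imread('pics/t6.png')[195:285,265:355]
cv2.imwrite('pics/z6.png',cv2.resize(a,None,fx=5,fy=5,interpolation=2))
E
```

```text
time: 6.05
tool_pos: [0.4517, -0.0425, 0.2127]
tcp_rot: [[-0.656, -0.754, 0.007], [-0.754, 0.656, -0.0], [-0.004, -0.005, -1.0]]
contact_force: [2.3, -0.8, 0.2]
opening: -0.0001
```

View pics/w6.png

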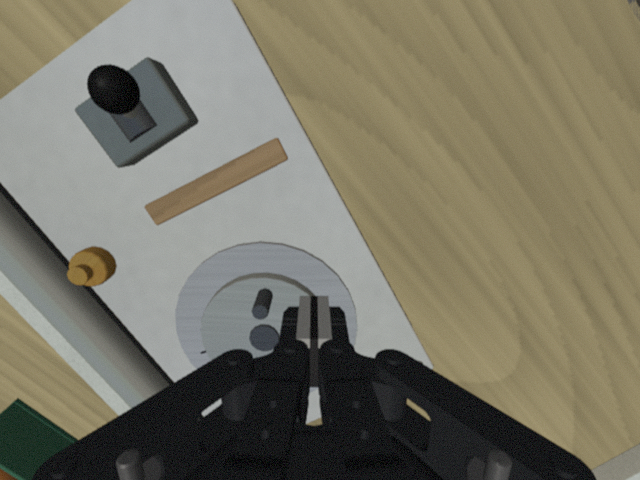

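View pics/z6.png

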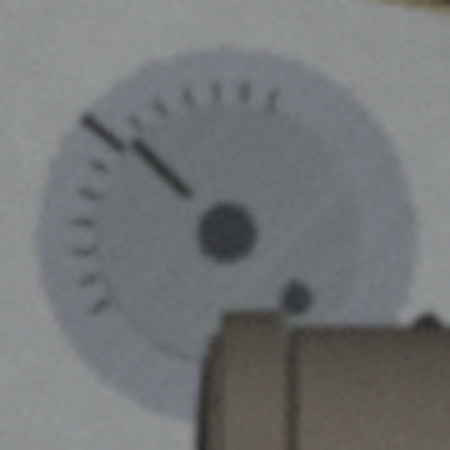

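```bash
cat >> h.py <<'E'
def meas(im,u0,u1,v0,v1,th=10):
    c=viewer.get_calibration('top');up=8
    g=cv2.cvtColor(im,cv2.COLOR_BGR2GRAY).astype(np.float32)[v0:v1,u0:u1]
    g=cv2.resize(g,None,fx=up,fy=up,interpolation=cv2.INTER_CUBIC)
    cl=cv2.morphologyEx(g,cv2.MORPH_CLOSE,cv2.getStructuringElement(cv2.MORPH_ELLIPSE,(81,81)))
    d=cl-g;n,l,st,ce=cv2.connectedComponentsWithStats((d>th).astype(np.uint8))
    A=ray(c,309.86,241.02,.092)
    for i in range(1,n):
        if st[i,4]<up*up*6: continue
        ys,xs=np.nonzero(l==i);w=d[ys,xs]
        u=(np.average(xs,weights=w)+.5)/up-.5+u0;v=(np.average(ys,weights=w)+.5)/up-.5+v0
        o='%.2f %.2f area %.1f'%(u,v,st[i,4]/up/up)
        for z in (.088,.076):
            q=ray(c,u,v,z)-A;o+=' | z%.3f r %.4f ang %.3f'%(z,np.hypot(*q[:2]),np.arctan2(q[1],q[0]))
        print(o)
E
python3 - <<'E'
from h import *
im=cv2.imread('pics/t6.png')
for th in(12,20,26): print(th);meas(im,275,320,210,250,th)
print('orig');meas(cv2.imread('pics/top0.png'),275,345,210,250,20)
E
```

```text
12
307.80 212.69 area 7.7 | z0.088 r 0.0657 ang 0.068 | z0.076 r 0.0676 ang 0.068
313.46 212.90 area 9.9 | z0.088 r 0.0656 ang -0.130 | z0.076 r 0.0674 ang -0.127
302.10 213.91 area 7.8 | z0.088 r 0.0652 ang 0.272 | z0.076 r 0.0670 ang 0.269
318.86 214.68 area 6.1 | z0.088 r 0.0643 ang -0.330 | z0.076 r 0.0661 ang -0.324
296.40 215.97 area 8.3 | z0.088 r 0.0657 ang 0.485 | z0.076 r 0.0674 ang 0.479
292.30 225.53 area 99.1 | z0.088 r 0.0539 ang 0.836 | z0.076 r 0.0553 ang 0.824
284.19 227.74 area 8.0 | z0.088 r 0.0662 ang 1.082 | z0.076 r 0.0676 ang 1.069
282.42 233.38 area 9.5 | z0.088 r 0.0651 ang 1.288 | z0.076 r 0.0663 ang 1.274
309.82 241.18 area 47.7 | z0.088 r 0.0001 ang 1.711 | z0.076 r 0.0010 ang 0.219
281.17 239.03 area 9.1 | z0.088 r 0.0656 ang 1.491 | z0.076 r 0.0666 ang 1.476
281.31 244.80 area 9.5 | z0.088 r 0.0655 ang 1.692 | z0.076 r 0.0663 ang 1.677
20
292.30 225.52 area 76.9 | z0.088 r 0.0539 ang 0.836 | z0.076 r 0.0553 ang 0.824
26
284.99 221.04 area 24.1 | z0.088 r 0.0733 ang 0.884 | z0.076 r 0.0749 ang 0.874
296.75 228.25 area 39.8 | z0.088 r 0.0422 ang 0.786 | z0.076 r 0.0435 ang 0.771
orig
285.08 221.07 area 29.4 | z0.088 r 0.0731 ang 0.883 | z0.076 r 0.0748 ang 0.873
323.71 229.05 area 44.2 | z0.088 r 0.0421 ang -0.854 | z0.076 r 0.0432 ang -0.835
```

```bash

python3 -m jog '[{"dx":-0.6,"dy":0.0,"dz":0.9,"roll":0.0},{"dx":-0.6,"dy":0.0,"dz":0.9,"roll":0.0},{"dx":-0.5,"dy":0.0,"dz":0.9,"roll":0.0},{"dx":-0.5,"dy":-0.2,"dz":0.9,"roll":0.0},{"dx":0.0,"dy":-0.2,"dz":0.8,"roll":0.0},{"dx":0.0,"dy":-0.3,"dz":0.0,"roll":0.0},{"dx":0.0,"dy":0.0,"dz":0.0,"roll":0.0},{"dx":0.0,"dy":0.0,"dz":0.0,"roll":0.0}]'
python3 - <<'E'
from h import *
s=sense();p=s['tool_pos'][:2]-np.array([.5518,.0022]);R=s['tcp_rot'][:2];print(s['tool_pos'],'tool-frame rel axis',p@R[:,0],p@R[:,1],s['contact_force'],s['time'])
E
```

```text
time: 6.82
tool_pos: [0.5005, -0.0105, 0.0989]
tcp_rot: [[-0.654, -0.756, -0.0], [-0.756, 0.654, -0.0], [0.0, 0.0, -1.0]]
contact_force: [-0.1, 0.7, 0.2]
opening: -0.0002
[ 0.50050419 -0.0105205   0.09892138] tool-frame rel axis 0.04318644439940173 0.030463118694017303 [-0.10132904  0.73106334  0.24249151] 6.8167
```

```bash

python3 -m jog '[{"dx":0.0,"dy":-0.1,"dz":0.0,"roll":0.0},{"dx":0.0,"dy":-0.1,"dz":0.0,"roll":0.0},{"dx":0.0,"dy":-0.1,"dz":0.0,"roll":0.0},{"dx":0.038,"dy":-0.076,"dz":0.0,"roll":-0.0435},{"dx":0.038,"dy":-0.076,"dz":0.0,"roll":-0.0435},{"dx":0.0,"dy":0.0,"dz":0.0,"roll":0.0},{"dx":0.0,"dy":0.0,"dz":0.0,"roll":0.0}]'
python3 - <<'E'
from h import *
s=sense();p=s['tool_pos'][:2]-np.array([.5518,.0022]);R=s['tcp_rot'][:2];print(s['tool_pos'],'tool-frame rel axis',p@R[:,0],p@R[:,1],s['contact_force'],s['time'])
E
python3 -m jog '[{"dx":0.0,"dy":0.3,"dz":0.0,"roll":0.0},{"dx":0.0,"dy":0.3,"dz":0.0,"roll":0.0},{"dx":0.0,"dy":0.2,"dz":-0.8,"roll":0.0},{"dx":0.5,"dy":0.2,"dz":-0.9,"roll":0.0},{"dx":0.5,"dy":0.0,"dz":-0.9,"roll":0.0},{"dx":0.6,"dy":0.0,"dz":-0.9,"roll":0.0},{"dx":0.6,"dy":0.0,"dz":-0.9,"roll":0.0},{"dx":0.0,"dy":0.0,"dz":0.0,"roll":0.0}]'
python3 - <<'E'
from h import *
cv2.imwrite('pics/t7.png',viewer.grab_frame('top'));cv2.imwrite('pics/s7.png',viewer.grab_frame('side'))
im=cv2.imread('pics/t7.png')
for th in(20,26,30): print(th);meas(im,275,320,210,250,th)
a=cv2.resize(im[195:285,265:355],None,fx=4,fy=4,interpolation=2);b=cv2.resize(cv2.imread('pics/s7.png')[205:285,275:385],None,fx=4,fy=4.5,interpolation=2)
cv2.imwrite('pics/z7.png',np.hstack([a,b]))
E
```

```text
time: 7.4
tool_pos: [0.5079, -0.0189, 0.0993]
tcp_rot: [[-0.587, -0.81, 0.001], [-0.81, 0.587, 0.001], [-0.001, -0.0, -1.0]]
contact_force: [-0.2, 0.6, 1.6]
opening: 0.0
[ 0.50785964 -0.01893272  0.09932605] tool-frame rel axis 0.04288790555099872 0.023194238821162148 [-0.17728259  0.58952955  1.55708527] 7.4
time: 8.07
tool_pos: [0.4559, -0.0516, 0.2128]
tcp_rot: [[-0.589, -0.808, 0.007], [-0.808, 0.589, -0.001], [-0.004, -0.006, -1.0]]
contact_force: [0.3, -0.2, -0.1]
opening: 0.0001
20
291.37 225.98 area 78.1 | z0.088 r 0.0548 ang 0.876 | z0.076 r 0.0562 ang 0.863
26
291.31 225.93 area 65.8 | z0.088 r 0.0550 ang 0.877 | z0.076 r 0.0564 ang 0.864
30
291.27 225.90 area 58.5 | z0.088 r 0.0551 ang 0.877 | z0.076 r 0.0565 ang 0.864
```

View pics/z7.png

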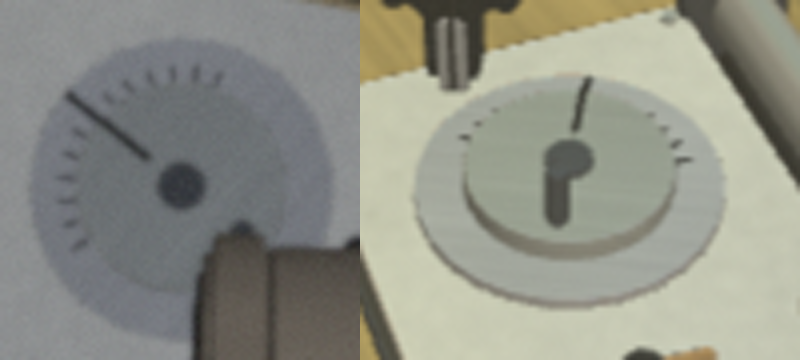

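```bash
python3 - <<'E'
from h import *
def parts(name,axpx,u0,u1,v0,v1,f):
    c=viewer.get_calibration(name);im=cv2.imread(f);up=8
    g=cv2.cvtColor(im,cv2.COLOR_BGR2GRAY).astype(np.float32)[v0:v1,u0:u1]
    g=cv2.resize(g,None,fx=up,fy=up,interpolation=cv2.INTER_CUBIC)
    d=cv2.morphologyEx(g,cv2.MORPH_CLOSE,cv2.getStructuringElement(cv2.MORPH_ELLIPSE,(81,81)))-g
    ys,xs=np.nonzero(d>24);w=d[ys,xs];u=(xs+.5)/up-.5+u0;v=(ys+.5)/up-.5+v0
    A=ray(c,*axpx,.092)
    for z,lo,hi in((.088,.028,.058),(.076,.064,.083)):
        P=np.array([ray(c,a,b,z) for a,b in zip(u,v)])-A
        r=np.hypot(P[:,0],P[:,1]);an=np.arctan2(P[:,1],P[:,0]);k=(r>lo)&(r<hi)&(abs(an-.87)<.15)
        print(name,z,k.sum(),np.average(an[k],weights=w[k]),np.average(r[k],weights=w[k]))
        q=P[k,:2];m=np.average(q,axis=0,weights=w[k]);e,V=np.linalg.eigh(np.cov(q.T,aweights=w[k]));print('  slope ang',np.arctan2(V[1,1],V[0,1])%np.pi)
parts('top',(309.83,241.1),275,320,210,250,'pics/t7.png')
parts('side',(275+570/4,205+158/4.5),410,445,215,240,'pics/s7.png')
E
```

```text
top 0.088 2227 0.863304736691083 0.04279117668125229
  slope ang 0.8762784754986421
top 0.076 1410 0.8708239666159431 0.07358906475840947
  slope ang 0.8859890542909398Traceback (most recent call last):
  File "<stdin>", line 15, in <module>
  File "<stdin>", line 12, in parts
    raise ZeroDivisionError(
        "Weights sum to zero, can't be normalized")
ZeroDivisionError: Weights sum to zero, can't be normalized
```

```bash
python3 - <<'E'
from h import *
c=viewer.get_calibration('side')
A=ray(c,275+(569-360)/4,205+159/4.5,.092);print(A)
im=cv2.imread('pics/s7.png')[215:240,318:345];cv2.imwrite('pics/z7s.png',cv2.resize(im,None,fx=24,fy=24,interpolation=2))
for a in(.80,.87,.94):
    for z,r in((.088,.03),(.088,.06),(.076,.061),(.076,.085)):
        p=proj(c,[A[0]+r*np.cos(a),A[1]+r*np.sin(a),z]);print(a,z,r,(p-[318,215]+.5)*24)
E
```

```text
[ 0.55259544 -0.00195435  0.092     ]
0.8 0.088 0.03 [299.9500781  457.55573778]
0.8 0.088 0.06 [363.30722232 269.80133608]
0.8 0.076 0.061 [364.22094611 361.11543151]
0.8 0.076 0.085 [412.70740418 215.93771363]
0.87 0.088 0.03 [278.20221464 455.12767477]
0.87 0.088 0.06 [320.67035743 265.15204463]
0.87 0.076 0.061 [321.19957389 356.37180143]
0.87 0.076 0.085 [353.68497621 209.5483523 ]
0.94 0.088 0.03 [256.25241726 453.65064317]
0.94 0.088 0.06 [277.66613545 262.32914956]
0.94 0.076 0.061 [277.80800856 353.48964375]
0.94 0.076 0.085 [294.18485862 205.67201658]
```

View pics/z7s.png

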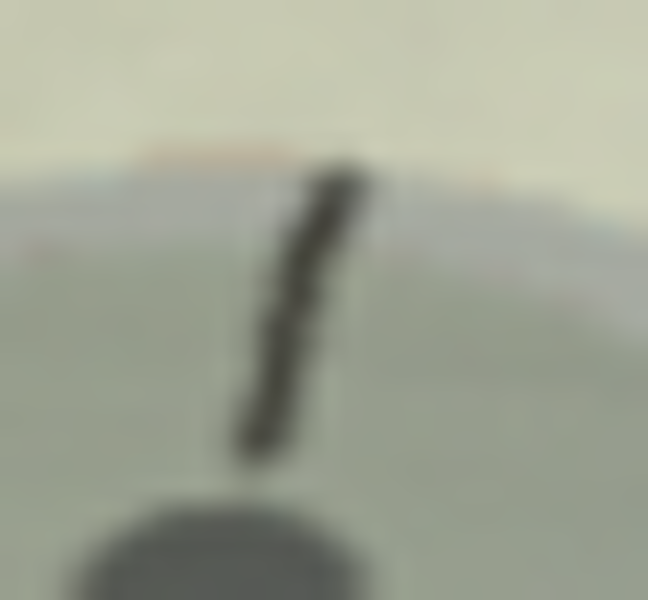

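```bash

python3 -m jog '[{"dx":0.0,"dy":0.0,"dz":0.0,"roll":-0.107},{"dx":0.0,"dy":0.0,"dz":0.0,"roll":-0.107},{"dx":0.0,"dy":0.0,"dz":0.0,"roll":-0.107},{"dx":0.0,"dy":0.0,"dz":0.0,"roll":-0.107},{"dx":0.9,"dy":0.0,"dz":0.0,"roll":0.0},{"dx":0.9,"dy":0.0,"dz":0.0,"roll":0.0},{"dx":0.9,"dy":0.0,"dz":0.0,"roll":0.0},{"dx":0.9,"dy":0.0,"dz":0.0,"roll":0.0}]'
python3 -m jog '[{"dx":0.97,"dy":0.0,"dz":0.0,"roll":0.0},{"dx":0.97,"dy":0.0,"dz":0.0,"roll":0.0},{"dx":0.0,"dy":0.0,"dz":0.0,"roll":0.0},{"dx":0.0,"dy":0.0,"dz":0.0,"roll":0.0}]'
python3 - <<'E'
from h import *
print(sense()['qpos'])
for n in('wrist','side','top'): cv2.imwrite(f'pics/{n}8.png',viewer.grab_frame(n))
meas(cv2.imread('pics/top8.png'),275,320,210,250,26)
E
```

```text
time: 8.83
tool_pos: [0.4425, -0.0907, 0.2033]
tcp_rot: [[-0.256, -0.967, -0.013], [-0.967, 0.256, -0.002], [0.005, 0.012, -1.0]]
contact_force: [0.9, 0.5, 0.1]
opening: -0.0001
time: 9.17
tool_pos: [0.4368, -0.1116, 0.201]
tcp_rot: [[-0.26, -0.965, -0.019], [-0.965, 0.261, -0.002], [0.007, 0.018, -1.0]]
contact_force: [-0.2, 0.5, -0.2]
opening: -0.0002
[ 0.89446693  0.12453553 -0.79504648  1.99776749  0.10589292  1.07786068
  2.92934181]
291.42 226.04 area 65.4 | z0.088 r 0.0546 ang 0.877 | z0.076 r 0.0560 ang 0.864
```

View pics/wrist8.png

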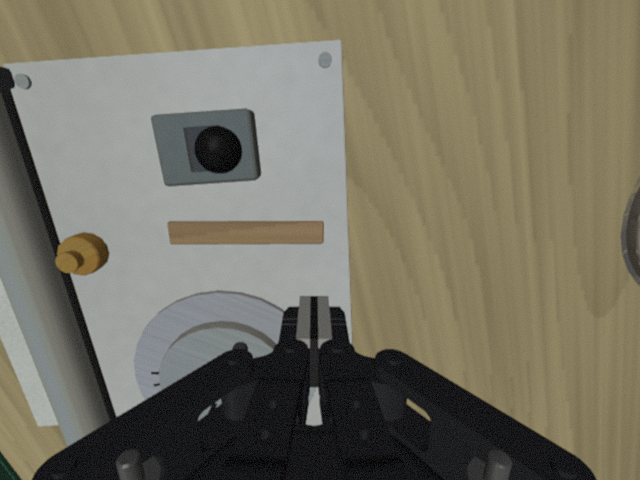

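View pics/side8.png

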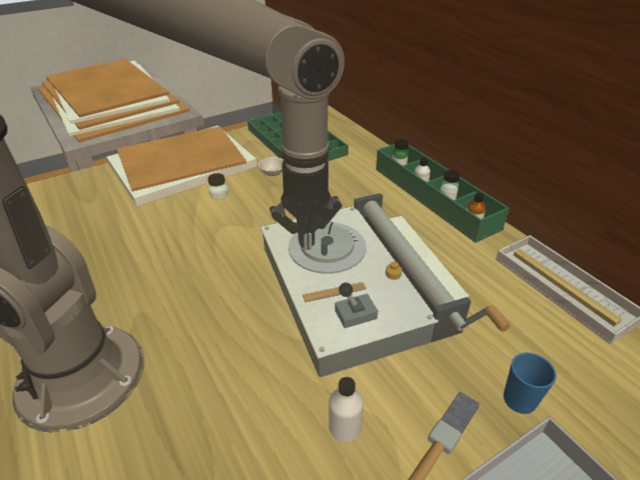

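```bash

python3 -m jog '[{"dx":0.0,"dy":0.0,"dz":0.0,"roll":0.116},{"dx":0.0,"dy":0.0,"dz":0.0,"roll":0.116},{"dx":0.0,"dy":0.0,"dz":0.0,"roll":0.116},{"dx":0.0,"dy":0.0,"dz":0.0,"roll":0.116},{"dx":0.0,"dy":0.0,"dz":0.0,"roll":0.116},{"dx":0.0,"dy":0.0,"dz":0.0,"roll":0.116},{"dx":0.0,"dy":0.0,"dz":0.0,"roll":0.116},{"dx":0.0,"dy":0.0,"dz":0.0,"roll":0.116}]'
python3 -m jog '[{"dx":0.0,"dy":0.0,"dz":0.0,"roll":0.116},{"dx":0.0,"dy":0.0,"dz":0.0,"roll":0.116},{"dx":0.0,"dy":0.0,"dz":0.0,"roll":0.116},{"dx":0.0,"dy":0.0,"dz":0.0,"roll":0.116},{"dx":0.0,"dy":0.0,"dz":0.0,"roll":0.116},{"dx":0.0,"dy":0.0,"dz":0.0,"roll":0.0}]'
python3 - <<'E'
from h import *
s=sense();print(s['qpos'],np.round(s['tcp_rot'],3))
d=np.array([.430,-.190,s['tool_pos'][2]])-s['tool_pos'];print(d@s['tcp_rot']/.025)
E
```

```text
time: 9.98
tool_pos: [0.4384, -0.1085, 0.2023]
tcp_rot: [[-0.928, -0.372, -0.017], [-0.372, 0.928, -0.005], [0.018, 0.002, -1.0]]
contact_force: [-0.2, 0.7, 0.2]
opening: 0.0001
time: 10.48
tool_pos: [0.4383, -0.1085, 0.2024]
tcp_rot: [[-0.981, 0.193, -0.017], [0.193, 0.981, -0.005], [0.016, -0.008, -1.0]]
contact_force: [-0.2, 1.3, 0.2]
opening: -0.0
[ 0.7632533   0.10887642 -0.66028758  1.99883075  0.08375771  1.07477914
  1.44091579] [[-0.981  0.193 -0.017]
 [ 0.193  0.981 -0.005]
 [ 0.016 -0.008 -1.   ]]
[-0.30272541 -3.26182302  0.02258846]
```

```bash

python3 -m jog '[{"dx":-0.06,"dy":-0.65,"dz":0.0,"roll":0.0},{"dx":-0.06,"dy":-0.65,"dz":0.0,"roll":0.0},{"dx":-0.06,"dy":-0.65,"dz":0.0,"roll":0.0},{"dx":-0.06,"dy":-0.65,"dz":0.0,"roll":0.0},{"dx":-0.06,"dy":-0.65,"dz":0.0,"roll":0.0},{"dx":0.0,"dy":0.0,"dz":0.0,"roll":0.0}]'
python3 - <<'E'
from h import *
s=sense();c=viewer.get_calibration('wrist')
for n in('wrist','side','top'): cv2.imwrite(f'pics/{n}9.png',viewer.grab_frame(n))
for p in ([.4675,-.1965,.147],[.491,-.201,.105],s['tool_pos']): print(proj(c,p),proj(viewer.get_calibration('top'),p),proj(viewer.get_calibration('side'),p))
print(np.linalg.inv(c['world_from_camera'])[:3,3])
import pickle;pickle.dump(c,open('w9.pkl','wb'))
E
```

```text
time: 10.98
tool_pos: [0.4291, -0.194, 0.2027]
tcp_rot: [[-0.981, 0.195, -0.018], [0.195, 0.981, -0.006], [0.016, -0.01, -1.0]]
contact_force: [-1.1, 0.3, -0.5]
opening: 0.0001
[322.28078725 321.236212  ] [402.12592817 277.39824452] [344.51307366 290.09728824]
[321.47842777 319.94962465] [400.08070351 266.91221437] [355.66306119 302.62368298]
[314.21839769 312.414414  ] [406.95845329 296.53475053] [325.85800657 274.59862915]
[ 0.10911091 -0.4657552   0.21158448]
```

View pics/wrist9.png

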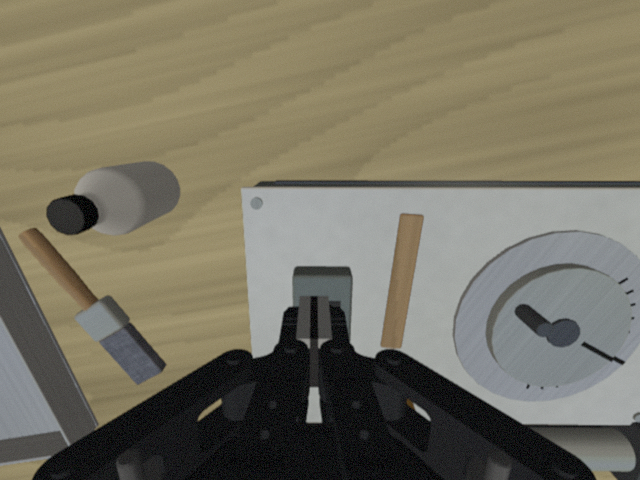

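View pics/side9.png

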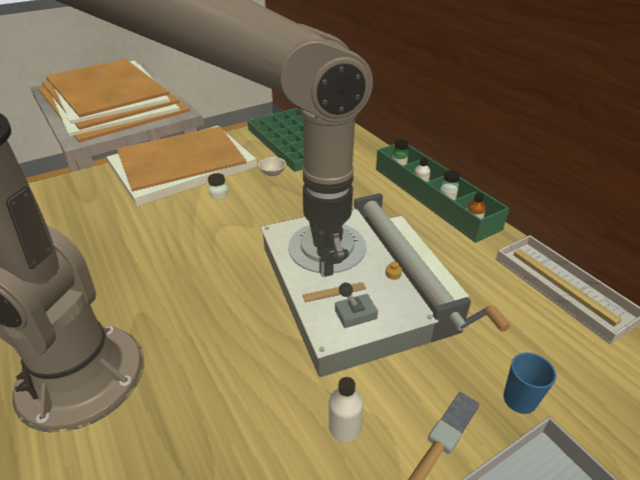

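```bash

python3 -m jog '[{"dx":0.0,"dy":0.05,"dz":0.75,"roll":0.0},{"dx":0.0,"dy":0.05,"dz":0.75,"roll":0.0},{"dx":0.0,"dy":0.05,"dz":0.75,"roll":0.0},{"dx":0.0,"dy":0.05,"dz":0.75,"roll":0.0},{"dx":-0.1,"dy":0.0,"dz":0.0,"roll":0.0},{"dx":-0.1,"dy":0.0,"dz":0.0,"roll":0.0},{"dx":-0.1,"dy":0.0,"dz":0.0,"roll":0.0},{"dx":-0.1,"dy":0.0,"dz":0.0,"roll":0.0}]'
python3 - <<'E'
from h import *
s=sense();P=np.array([.491,-.201]);xh=np.array([.98,-.197]);print((s['tool_pos'][:2]-P)@xh,s['contact_force'])
cv2.imwrite('pics/s10.png',cv2.resize(viewer.grab_frame('side')[200:350,260:460],None,fx=4,fy=4,interpolation=2))
E
```

```text
time: 11.8
tool_pos: [0.4403, -0.1893, 0.129]
tcp_rot: [[-0.981, 0.195, -0.015], [0.195, 0.981, -0.006], [0.014, -0.009, -1.0]]
contact_force: [0.0, -0.4, -0.2]
opening: -0.0001
-0.051991950877817134 [ 0.01688922 -0.38584252 -0.24197899]
```

View pics/s10.png

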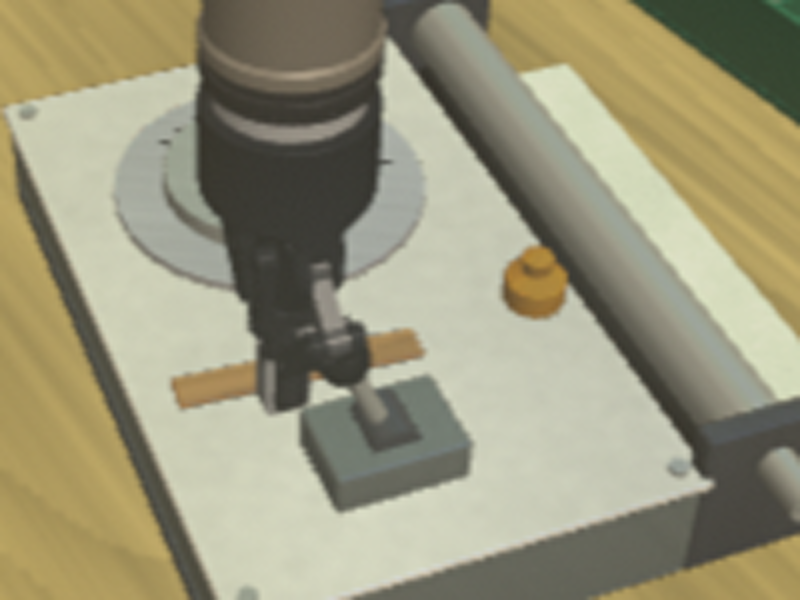

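```bash

python3 -m jog '[{"dx":-0.15,"dy":0.0,"dz":0.0,"roll":0.0},{"dx":-0.15,"dy":0.0,"dz":0.0,"roll":0.0},{"dx":-0.15,"dy":0.0,"dz":0.0,"roll":0.0},{"dx":-0.15,"dy":0.0,"dz":0.0,"roll":0.0},{"dx":-0.15,"dy":0.0,"dz":0.0,"roll":0.0},{"dx":-0.15,"dy":0.0,"dz":0.0,"roll":0.0},{"dx":-0.15,"dy":0.0,"dz":0.0,"roll":0.0},{"dx":-0.15,"dy":0.0,"dz":0.0,"roll":0.0}]'
python3 -m jog '[{"dx":-0.15,"dy":0.0,"dz":0.0,"roll":0.0},{"dx":-0.15,"dy":0.0,"dz":0.0,"roll":0.0},{"dx":-0.15,"dy":0.0,"dz":0.0,"roll":0.0},{"dx":-0.15,"dy":0.0,"dz":0.0,"roll":0.0}]'
python3 - <<'E'
from h import *
s=sense();P=np.array([.491,-.201]);xh=np.array([.98,-.197]);print((s['tool_pos'][:2]-P)@xh,s['contact_force'])
cv2.imwrite('pics/s11.png',cv2.resize(viewer.grab_frame('side')[200:350,260:460],None,fx=4,fy=4,interpolation=2))
E
```

```text
time: 12.52
tool_pos: [0.4686, -0.1953, 0.1271]
tcp_rot: [[-0.98, 0.196, -0.017], [0.196, 0.981, -0.005], [0.016, -0.008, -1.0]]
contact_force: [-0.7, 0.6, 1.1]
opening: -0.0004
time: 12.85
tool_pos: [0.4833, -0.1982, 0.1269]
tcp_rot: [[-0.98, 0.196, -0.017], [0.196, 0.981, -0.005], [0.016, -0.008, -1.0]]
contact_force: [-0.9, 1.0, 0.1]
opening: -0.0
-0.008087093849374203 [-0.93826645  1.0346854   0.10446413]
```

View pics/s11.png

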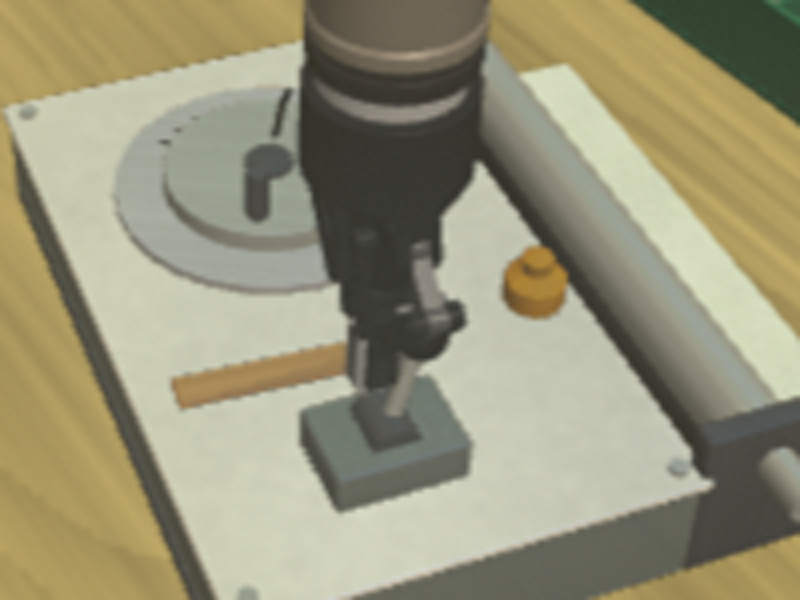

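```bash

python3 -m jog '[{"dx":-0.1,"dy":0.0,"dz":0.0,"roll":0.0},{"dx":-0.1,"dy":0.0,"dz":0.0,"roll":0.0},{"dx":-0.1,"dy":0.0,"dz":0.0,"roll":0.0},{"dx":-0.1,"dy":0.0,"dz":0.0,"roll":0.0},{"dx":0.0,"dy":0.0,"dz":0.0,"roll":0.0}]'
python3 - <<'E'
from h import *
s=sense();P=np.array([.491,-.201]);xh=np.array([.98,-.197]);print((s['tool_pos'][:2]-P)@xh,s['contact_force'])
cv2.imwrite('pics/s12.png',cv2.resize(viewer.grab_frame('side')[200:350,260:460],None,fx=4,fy=4,interpolation=2))
E
```

```text
time: 13.32
tool_pos: [0.4929, -0.2001, 0.1266]
tcp_rot: [[-0.98, 0.196, -0.017], [0.196, 0.981, -0.005], [0.016, -0.008, -1.0]]
contact_force: [-0.2, -0.5, -0.3]
opening: -0.0
0.0017095364437579189 [-0.16663444 -0.46828663 -0.27677466]
```

View pics/s12.png

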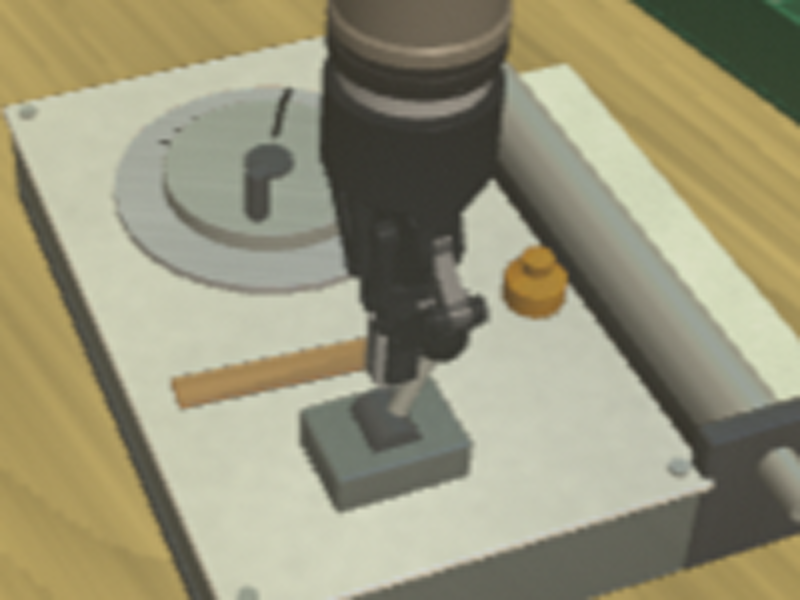

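```bash

python3 -m jog '[{"dx":-0.06,"dy":0.0,"dz":0.0,"roll":0.0},{"dx":-0.06,"dy":0.0,"dz":0.0,"roll":0.0},{"dx":0.0,"dy":0.0,"dz":0.0,"roll":0.0}]'
python3 -m jog '[{"dx":-0.04,"dy":0.0,"dz":0.0,"roll":0.0},{"dx":0.0,"dy":0.0,"dz":0.0,"roll":0.0}]'
python3 - <<'E'
from h import *
c=viewer.get_calibration('side')
P=np.array([.491,-.201]);xh=np.array([.98,-.197])
for a in(.8,.9,1): print(a,proj(c,np.r_[P+xh*.06*np.sin(a-.5),.092+.06*np.cos(a-.5)]))
im=viewer.grab_frame('side');m=(im[270:300,355:390].max(2)<45)
cv2.imwrite('pics/s13.png',cv2.resize(im[200:350,260:460],None,fx=4,fy=4,interpolation=2))
E
```

```text
time: 13.62
tool_pos: [0.4955, -0.2007, 0.1267]
tcp_rot: [[-0.98, 0.196, -0.018], [0.196, 0.981, -0.005], [0.017, -0.008, -1.0]]
contact_force: [-2.2, 0.1, 0.2]
opening: 0.0001
time: 13.78
tool_pos: [0.4957, -0.2008, 0.1265]
tcp_rot: [[-0.98, 0.196, -0.019], [0.196, 0.981, -0.004], [0.018, -0.008, -1.0]]
contact_force: [-3.3, -0.6, 1.1]
opening: 0.0003
0.8 [365.5211744  283.46298948]
0.9 [368.26011148 283.51173393]
1 [370.84846009 283.80539049]
```

View pics/s13.png

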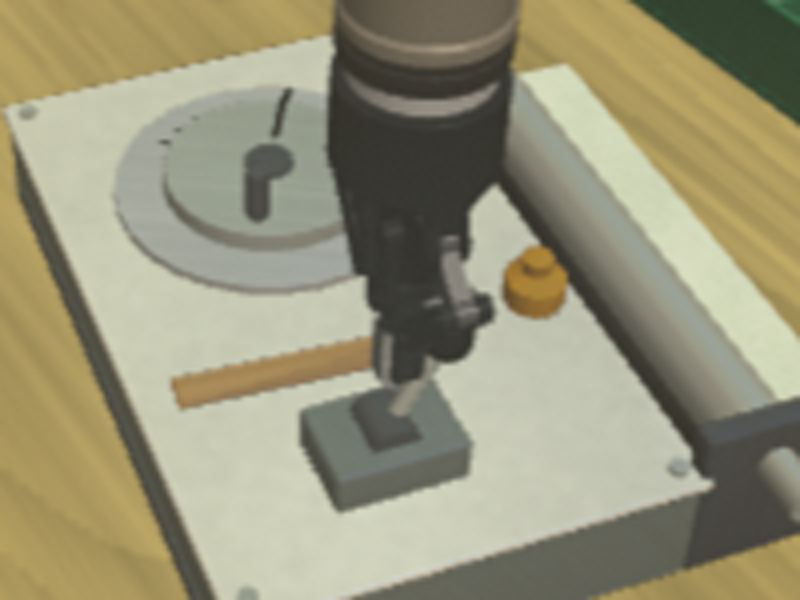

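```bash

python3 -m jog '[{"dx":0.4,"dy":0.0,"dz":0.0,"roll":0.0},{"dx":0.6,"dy":0.0,"dz":0.0,"roll":0.0},{"dx":0.4,"dy":0.0,"dz":-0.9,"roll":0.0},{"dx":0.0,"dy":0.0,"dz":-1.0,"roll":0.0},{"dx":0.0,"dy":0.0,"dz":-1.0,"roll":0.0},{"dx":0.0,"dy":0.0,"dz":-1.0,"roll":0.0},{"dx":0.0,"dy":0.0,"dz":0.0,"roll":0.0},{"dx":0.0,"dy":0.0,"dz":0.0,"roll":0.0}]'
python3 - <<'E'
from h import *
im=viewer.grab_frame('side');t=viewer.grab_frame('top')
cv2.imwrite('pics/t14.png',t);cv2.imwrite('pics/s14.png',im)
a=cv2.resize(t[180:320,240:440],None,fx=3.9,fy=2.1*1.4,interpolation=2)
cv2.imwrite('pics/a14.png',cv2.resize(im[200:350,260:460],None,fx=4,fy=4,interpolation=2));cv2.imwrite('pics/b14.png',cv2.resize(t[180:320,240:440],None,fx=4,fy=4,interpolation=2))
meas(t,275,320,210,250,26);print(sense()['contact_force'])
E
```

```text
time: 14.5
tool_pos: [0.4654, -0.194, 0.2266]
tcp_rot: [[-0.981, 0.196, -0.012], [0.196, 0.981, -0.008], [0.011, -0.01, -1.0]]
contact_force: [0.1, -0.3, -0.1]
opening: 0.0003
291.26 225.91 area 66.0 | z0.088 r 0.0551 ang 0.877 | z0.076 r 0.0565 ang 0.864
[-0.46444418 -0.56946671 -0.44991248]
```

View pics/a14.png

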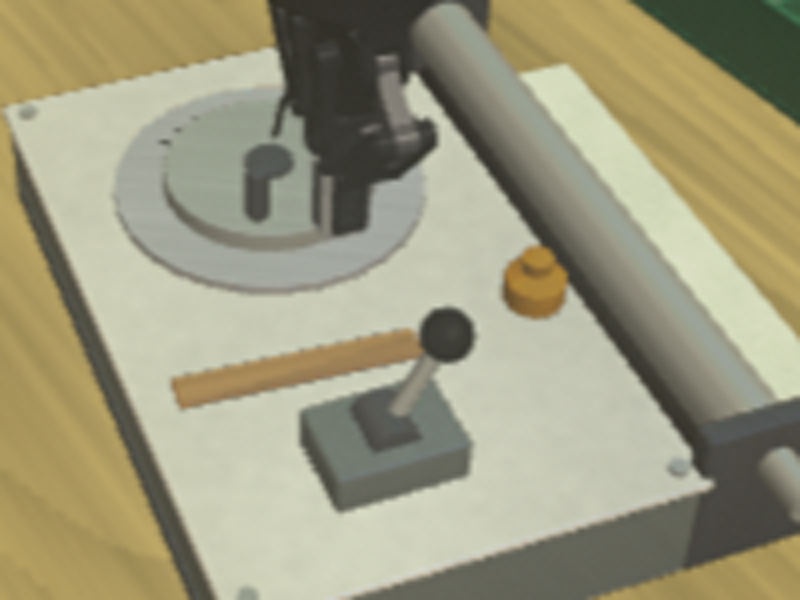

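View pics/b14.png

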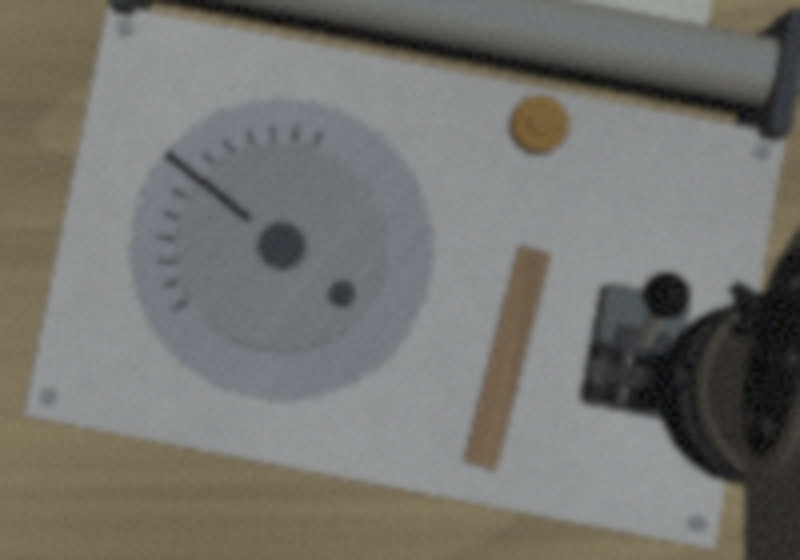

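```bash
python3 -c "
from workcell import ctrl
print(ctrl.hand_in())"
```

```text
the job is handed in; nothing more can be done
None
```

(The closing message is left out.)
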